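# Shut the damped analyser lid under a steady fingertip push

### The job

The heavy damped lid of the honey analyser stands open: swing it shut with closed fingertips on its sprung push bar, following it round its whole arc with a steady push of about 5 N, never under 3.5 N or over 7 N, so that it neither runs ahead of the fingers nor is forced. Once it is fully shut, keep it pressed shut at the same force for 2 seconds, then let go and draw back, with the lid left shut and the jars and glassware around it undisturbed.

Things in the scene. Friction and masses are not known exactly. Their poses are not given: they have to be found in the camera images.
- analyser: White bench analyser, fixed to the table: box 240 x 240 mm, 112 mm high, with an open sample chamber in its top. Origin: centre of its underside, on the table; z up, x from the lid's free edge (lid shut) to the hinge, y along the hinge pin. It stands sideways on: its x points roughly to the robot's left (world +y).
- hinge (a point): Middle of the lid's hinge pin, at (80, 0, 115) mm in the analyser's frame; same axes as the analyser.
- lid (a joint): Angle a of the blue lid in rad: 0 shut (level), 1.57 upright, open stop 1.70; it starts at rest at that stop, leaning a little past upright. In the analyser's frame the hinge-to-free-edge direction is (-cos a, 0, sin a), the outward direction (up when shut) (sin a, 0, cos a). No latch: past upright it stays at its stop, from about 1.2 rad down it sinks shut by its weight.
- lid_com (a point): Lid's centre of mass: 92 mm from the hinge pin along the lid, 13 mm outward; its axes turn with the lid. The panel is 180 mm long, 200 mm wide and 24 mm thick (34 mm in the middle). Nominal mass 1.4 kg; the true one is 0.7 to 1.4 times that. Hinge: rotary damper 5 N m s/rad, friction 0.2 N m.
- push_bar (a joint): How far the push bar is pressed in towards the lid, in m: 0 to 0.040. Its spring has 250 N/m and no preload, so the push is 250 N/m times this value (0.014 is 3.5 N, 0.028 is 7 N); the bar's own weight (50 g) presses it in up to 2 mm.
- bar_mid (a point): Middle of the push bar: a steel round bar, radius 15 mm, 110 mm long, parallel to the hinge pin, on two spring plungers at the lid's free edge on its outer face. Not pressed in, its axis lies 160 mm from the hinge pin along the lid and 75 mm outward of it; it moves straight in towards the lid. Its axes turn with the lid (equal to the analyser's when shut).
- jar_a: Closed honey jar, 72 mm across, 85 mm high. Origin: centre of its underside. Leave it where it stands.
- jar_b: Closed honey jar, 66 mm across, 100 mm high. Origin: centre of its underside. Leave it where it stands.
- jar_c: Low closed honey jar, 72 mm across, 70 mm high. Origin: centre of its underside. Leave it where it stands.
- flask: Clear conical flask, 72 mm across, 100 mm high. Origin: centre of its underside. Leave it where it stands.
- vial_tray: Grey divided tray, 100 x 160 mm, 35 mm high. Origin: centre of its underside. Leave it where it stands.
- beaker: Clear beaker, 70 mm across, 80 mm high. Origin: centre of its underside. Leave it where it stands.

How it is judged:
By the outcome, as a careful person would: the job done as asked, in the order asked, and still so for the second after the job is handed in, with the robot touching nothing.
It also fails if it takes over 56 s, if anything falls off the work surface, if the arm or the gripper's body presses on something with over 40 N, if the wrist force passes 120 N, or if a joint passes its speed limit or range.

### The arm

A 7-joint arm with a two-finger parallel gripper is mounted at the origin on the work surface. World frame = base frame: x ahead of the robot, y to its left, z up, the work surface at z = 0. Lengths are in m, angles in rad, forces in N, time in s.
With the tool pointing down it reaches from about 0.4 to 0.875 m from the base axis. Payload 19.3 kg.
Tool frame: the origin (TCP) lies between the finger pads; the fingertips stand 19 mm ahead of it and the grasp point (between the pads) is the TCP; x points along the fingers, y is the direction in which the jaws open and shut, and the axes are right-handed (so a half turn about x gives the same grasp; the last joint's range is limited). The gripper opens to 85 mm and grips with 20 to 120 N. Pads are 22 mm wide; open, the fingers measure 114 mm over their backs; the gripper's body (76 mm by 85 mm) begins 54 mm behind the grasp point. The pads swing forward as they close: fully open they stand 13 mm farther back than shut.
Start: joints at [1.243, 0.521, -0.036, 1.599, 0.021, 1.021, -0.113], TCP at [0.159, -0.604, 0.25] pointing down, gripper open.
Joint ranges: [-2.91, 2.91], [-0.3, 2.13], [-1.5, 1.42], [0.17, 2.43], [-1.26, 4.41], [0.16, 1.93], [-2.52, 2.52]. Speed limits (rad/s): [1.89, 1.89, 2.39, 2.39, 3.01, 3.01, 3.01].

### API

Orientations are given as [roll, pitch, yaw] about the fixed x, y, z axes, in that order (R = Rz(yaw) Ry(pitch) Rx(roll)).
In Python, from workcell import observe, grab_frame, camera_info, job_done gives the robot as it stands.
- The arm moves only by the shell command python3 -m jog 'ROWS' [FORCE]. ROWS is JSON, a list of rows, each an object of numbers: "grip": the opening, from 0 (shut) to 1 (fully open); "dx", "dy", "dz": the shift along the tool's x, y, z in units of 40 mm (1.0 is 40 mm); "rx", "ry", "rz": the turn, a rotation vector about the tool's x, y, z in rad. A call has 1 to 5 rows; each row is the pose to reach, as a shift and turn from the pose commanded when the call began, along the tool's axes at that moment; what a row does not reach only later rows make up. A row lasts 1/10 s, in which the tool goes at most 50 mm and 8.59 degrees, less where a joint would pass 70% of its speed; a pose out of reach is approached as far as the arm can. A call with a gripper value outside its range is refused whole. The fingers move at their own pace and stop on an object; FORCE is the grip in N (left out, the last holds). Time passes only in rows, so rows that repeat a pose let the fingers close. It gives the time, the measured TCP pose, the force and the opening at its end, in the units of the state.
- observe(): the state, without advancing time (a new reading comes with each control period).
- grab_frame(name): name is "side" or "top"; returns the picture (384x512x3 uint8, blue, green, red); there is no depth.
- camera_info(name): a dict with "intrinsics" (3x3 intrinsics, pixels), "extrinsics" (4x4, takes a point from camera to world coordinates). Camera axes: x right, y down, z forward; pixel columns grow to the right and rows downward; lengths in m; the calibration is good to about 2 mm. A picture is of the moment at which its call begins. camera_info takes no time and is no camera call.
- job_done(): hands the job in, once; it reports no verdict.
The state is a dict: "clock": time; "qpos": joint angles; "qd": joint speeds; "joint_efforts": joint torques, N m; "position": TCP position; "tool_rot": TCP orientation; "force": force on the tool from outside, world axes, zero at the start; "moment": the same for the moment, N m; "grip_width": finger opening in m.
Only numpy, scipy, OpenCV 4.12 (cv2) and the standard library are available. Lean on these libraries where they do the work, as an engineer would, in place of code of your own. Each camera call takes 0.05 s, during which the arm holds its last target. There are 200 camera calls.

## Working session

There is one attempt and no reset: what is moved stays moved. The work goes in short steps, Python scripts to look and compute and a shell command to move; the robot and the scene stay as the last step left them, time stands still between calls to the robot, and variables do not carry over. Pictures are saved under pics/ and viewed, on a budget of 10 in all, crops included, one or two more only if the job needs it, and the job is handed in when it is done.

```bash
mkdir -p pics; ls; python3 - <<'E'
from workcell import *
import cv2,numpy as np
s=observe();print({k:np.round(v,4).tolist() for k,v in s.items()})
for n in("top","side"):
    c=camera_info(n);print(n,np.round(c["intrinsics"],2).tolist(),np.round(c["extrinsics"],4).tolist())
    cv2.imwrite(f"pics/{n}0.png",cv2.resize(grab_frame(n),(800,600),interpolation=cv2.INTER_CUBIC))
E
```

```text
pics
{'clock': 0.0, 'qpos': [1.2428, 0.522, -0.0363, 1.6, 0.0212, 1.0211, -0.1128], 'qd': [-0.0003, -0.0017, 0.0005, 0.0017, 0.0014, 0.0012, 0.0019], 'joint_efforts': [0.0, -92.7099, 1.9797, -36.9923, 0.0177, 0.0082, 0.0001], 'position': [0.1592, -0.6041, 0.2497], 'tool_rot': [-1.4952, 1.5697, 1.9042], 'force': [-0.3901, 0.6294, 0.0861], 'moment': [0.025, 0.0003, -0.0267], 'grip_width': 0.0855}
top [[423.55, 0.0, 250.31], [0.0, 423.55, 195.69], [0.0, 0.0, 1.0]] [[-0.0245, -0.9947, 0.1001, 0.4879], [-0.9994, 0.0268, 0.0218, -0.0742], [-0.0243, -0.0995, -0.9947, 1.2121], [0.0, 0.0, 0.0, 1.0]]
side [[492.72, 0.0, 254.9], [0.0, 492.72, 193.27], [0.0, 0.0, 1.0]] [[-0.8718, 0.385, -0.3028, 1.0744], [0.4897, 0.6954, -0.526, 0.7677], [0.0081, -0.6069, -0.7948, 1.3936], [0.0, 0.0, 0.0, 1.0]]
```

View pics/top0.png

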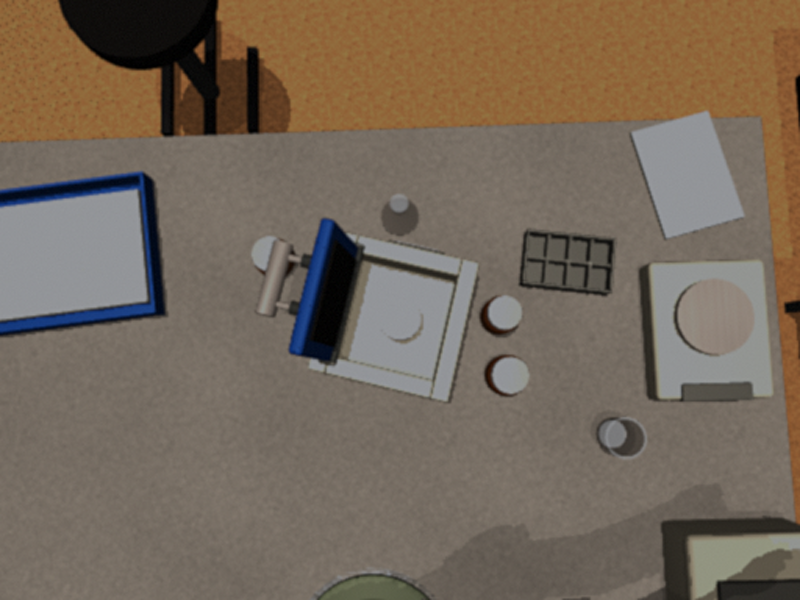

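View pics/side0.png

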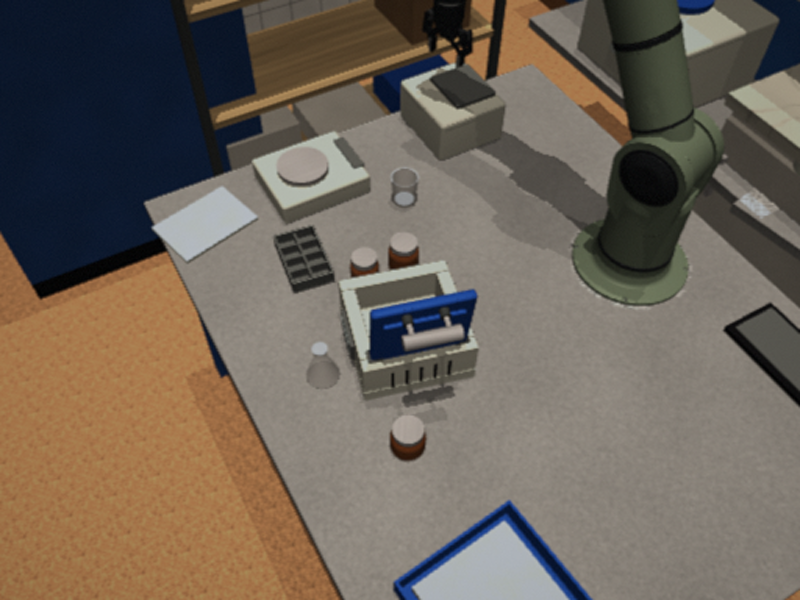

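The top view shows the analyser at about (390,315) with its hinge on the left. The lid leans left with the bar at (275,278), and a jar stands below the bar at (268,252). The flask is at (400,212) and two jars are at (502,315) and (508,375). The side view agrees, with the bar at (433,337) and the jar at (408,437). I'll enlarge both to read corners.

```bash
python3 - <<'E'
from workcell import *
import cv2,numpy as np
for n,(x,y,w,h) in {"top":(150,120,160,120),"side":(200,160,132,140)}.items():
    f=grab_frame(n);cv2.imwrite(f"pics/{n}_raw.png",f)
    k=5 if n=="top" else 4.2
    c=cv2.resize(f[y:y+h,x:x+w],None,fx=k,fy=k,interpolation=cv2.INTER_CUBIC)
    c=cv2.convertScaleAbs(c,alpha=1.6,beta=15)
    cv2.imwrite(f"pics/{n}_crop.png",c)
E
```

```text
(no output)
```

View pics/top_crop.png

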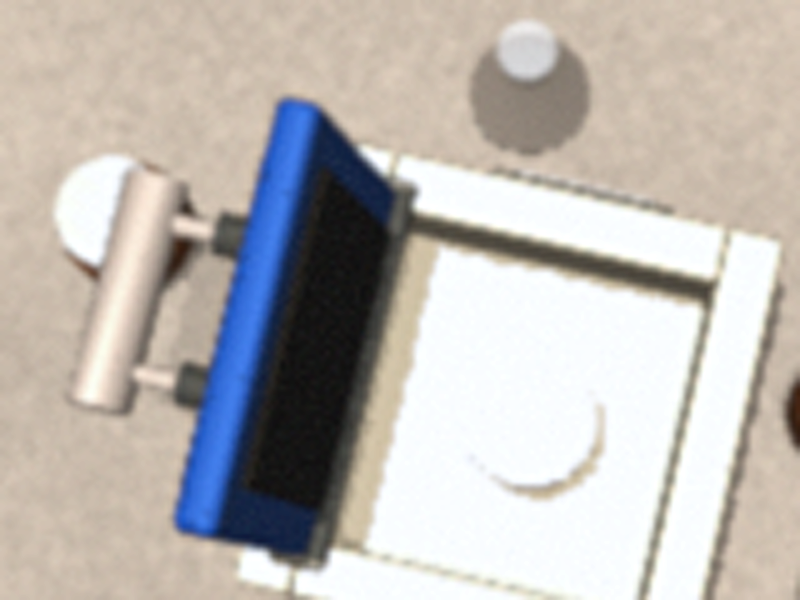

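View pics/side_crop.png

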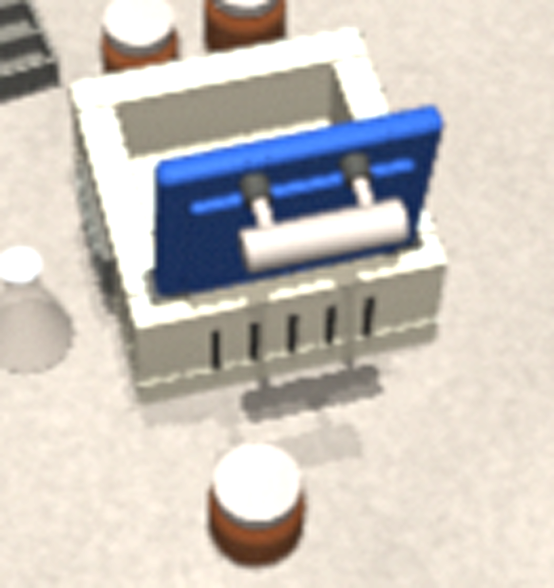

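```bash
cat > geo.py <<'E'
import numpy as np
from workcell import camera_info
C={n:camera_info(n) for n in("top","side")}
def proj(n,P):
    E=np.array(C[n]["extrinsics"]);K=np.array(C[n]["intrinsics"])
    c=(np.atleast_2d(P)-E[:3,3])@E[:3,:3];u=c@K.T;return u[:,:2]/u[:,2:]
def on_plane(n,uv,z):
    E=np.array(C[n]["extrinsics"]);K=np.array(C[n]["intrinsics"])
    d=E[:3,:3]@np.linalg.solve(K,[*uv,1]);return E[:3,3]+d*(z-E[2,3])/d[2]
def world(p,P):
    c,s=np.cos(p[2]),np.sin(p[2]);return np.atleast_2d(P)@np.array([[c,-s,0],[s,c,0],[0,0,1]]).T+[p[0],p[1],0]
def lidpt(a,r,y,o):  # along, y, outward -> analyser frame
    return np.array([.08-r*np.cos(a)+o*np.sin(a),y,.115+r*np.sin(a)+o*np.cos(a)])
E
cat > fit.py <<'E'
from geo import *
from scipy.optimize import least_squares
t=lambda u,v:(u/5+149.6,v/5+119.6)
s=lambda u,v:(u/4.2+199.6,v/4.2+159.6)
h=.112
T=[((-.12,-.12,h),t(779,240)),((-.12,.12,h),(286.5,255.8)),((.12,.12,h),t(240,576))]
S=[((.12,.12,h),s(445,262)),((.12,-.12,h),s(133,322)),((-.12,-.12,h),s(72,85)),((-.12,.12,h),s(360,30)),((.12,-.12,0),s(142,397)),((.12,.12,0),s(437,338))]
def res(p,A,n):return proj(n,world(p,[a for a,_ in A]))-np.array([b for _,b in A])
for nm,f in {"top":lambda p:res(p,T,"top").ravel(),"side":lambda p:res(p,S,"side").ravel(),"both":lambda p:np.r_[res(p,T,"top").ravel(),res(p,S,"side").ravel()]}.items():
    r=least_squares(f,[.5,0,1.4]);print(nm,r.x.round(4),np.round(r.fun,1))
p=r.x
for a in(1.65,1.7,1.75):
  B=world(p,[lidpt(a,.16,y,.075) for y in(-.055,.055)])
  print(a,"bar",B.round(3).tolist())
  print(" top",proj("top",B).round(1).tolist(),"meas",t(158,173),t(102,405)," side",proj("side",B).round(1).tolist(),s(248,250),s(398,222))
for nm,uv,z in(("jar by hinge lid",t(103,213),.085),("jar lid z.07",t(103,213),.07),("flask top",t(527,50),.1),("jarR1",(502*.64,313*.64),.09),("jarR2",(509*.64,375*.64),.09)):
  print(nm,on_plane("top",uv,z).round(3))
print("side jar",on_plane("side",s(257,482),.07).round(3),on_plane("side",s(257,482),.085).round(3),on_plane("side",s(257,482),.1).round(3))
E
python3 fit.py
```

```text
top [ 0.5854 -0.0534  1.3196] [ 1.2 -1.2  0.2  0.6 -1.4  0.5]
side [ 0.5834 -0.0515  1.3005] [ 0.9 -0.1  0.3  0.8 -0.3 -1.9  0.1 -1.5 -0.8  1.4 -0.3  0.7]
both [ 0.5846 -0.0526  1.3122] [ 1.1 -0.5 -0.5  1.2 -1.9  0.5  0.7 -0.7  0.4  0.9 -1.1 -1.6 -0.9 -1.8
 -0.8  1.6 -0.5  0.2]
1.65 bar [[0.681, 0.095, 0.269], [0.574, 0.123, 0.269]]
 top [[183.8, 154.6], [171.7, 201.6]] meas (181.2, 154.2) (170.0, 200.6)  side [[256.6, 216.2], [294.5, 208.3]] (258.64761904761906, 219.1238095238095) (294.3619047619047, 212.45714285714286)
1.7 bar [[0.683, 0.102, 0.264], [0.576, 0.131, 0.264]]
 top [[180.9, 154.3], [168.9, 201.0]] meas (181.2, 154.2) (170.0, 200.6)  side [[257.3, 219.3], [295.2, 211.3]] (258.64761904761906, 219.1238095238095) (294.3619047619047, 212.45714285714286)
1.75 bar [[0.684, 0.11, 0.259], [0.578, 0.138, 0.259]]
 top [[178.2, 154.0], [166.3, 200.5]] meas (181.2, 154.2) (170.0, 200.6)  side [[258.0, 222.4], [295.9, 214.4]] (258.64761904761906, 219.1238095238095) (294.3619047619047, 212.45714285714286)
jar by hinge lid [0.698 0.165 0.085]
jar lid z.07 [0.701 0.168 0.07 ]
flask top [ 0.777 -0.067  0.1  ]
jarR1 [ 0.583 -0.237  0.09 ]
jarR2 [ 0.479 -0.245  0.09 ]
side jar [0.705 0.167 0.07 ] [0.709 0.174 0.085] [0.713 0.181 0.1  ]
```

```bash
cat > plan.py <<'E'
from geo import *
from scipy.spatial.transform import Rotation as R
from workcell import observe
PA=np.array([.5846,-.0526,1.3122])
ax=np.array([np.cos(PA[2]),np.sin(PA[2]),0]);ay=np.array([-ax[1],ax[0],0]);zz=np.array([0,0,1.])
def orient(deg,flip=1):   # tilt of tool x from straight down towards -ax; tool y = flip*ay
    th=np.radians(deg);x=-ax*np.sin(th)-zz*np.cos(th);y=flip*ay;return np.c_[x,y,np.cross(x,y)]
def pose():
    s=observe();return np.array(s["position"]),R.from_euler("xyz",s["tool_rot"]).as_matrix(),s
def rel(p0,R0,p1,R1):
    return np.round(R0.T@(p1-p0)/.04,2),np.round(R.from_matrix(R0.T@R1).as_rotvec(),3)
def tcp_for(a,comp,deg,flip=1,zc=None):  # TCP so that face point (zc along tool z) touches bar's outermost line
    Rt=orient(deg,flip);n=ax*np.sin(a)+zz*np.cos(a)
    up=np.sign(Rt[:,2]@(-ax*np.cos(a)+zz*np.sin(a)))   # tool-z sign towards free-edge side
    mis=np.arccos(np.clip(-n@Rt[:,0],-1,1))
    if zc is None: zc=.011*np.clip(np.degrees(mis)/10,0,1)
    P=world(PA,lidpt(a,.16,0,.09-comp))[0]
    return P-Rt@[.019,0,up*zc],Rt
E
python3 - <<'E'
from plan import *
p,R0,s=pose();print(R0.round(2).tolist())
for d in(0,45,70,90,97):
  for f in(1,-1):print(d,f,*rel(p,R0,*tcp_for(1.7,-.06,d,f)),tcp_for(1.7,-.06,d,f)[0].round(3))
print("up .25 in tool",R0.T@[0,0,.25]/.04)
E
python3 -m jog '[{"grip":0,"dx":-6},{"grip":0,"dx":-6},{"grip":0,"dx":-6},{"grip":0,"dx":-6},{"grip":0,"dx":-6}]' 40
python3 -c "
from plan import *
p,R0,s=pose();print(s['qpos'],p,s['force'])"
```

```text
[[-0.0, 0.25, -0.97], [0.0, -0.97, -0.25], [-1.0, -0.0, 0.0]]
0 1 [ -0.58 -15.81 -16.74] [2.087e+00 1.000e-03 0.000e+00] [0.646 0.178 0.273]
0 -1 [ -0.58 -15.81 -16.74] [-1.054e+00 -0.000e+00  1.000e-03] [0.646 0.178 0.273]
45 1 [ -0.24 -16.51 -17.14] [1.961 0.474 0.813] [0.654 0.209 0.26 ]
45 -1 [ -0.24 -16.51 -17.14] [-0.997 -0.71   0.414] [0.654 0.209 0.26 ]
70 1 [ -0.   -16.52 -17.14] [1.781 0.727 1.247] [0.654 0.209 0.251]
70 -1 [ -0.   -16.52 -17.14] [-0.915 -1.101  0.642] [0.654 0.209 0.251]
90 1 [  0.1  -16.46 -17.11] [1.578 0.92  1.579] [0.653 0.207 0.246]
90 -1 [  0.1  -16.46 -17.11] [-0.821 -1.411  0.822] [0.653 0.207 0.246]
97 1 [ -0.03 -16.45 -17.11] [1.495 0.985 1.691] [0.653 0.207 0.252]
97 -1 [ -0.03 -16.45 -17.11] [-0.781 -1.518  0.884] [0.653 0.207 0.252]
up .25 in tool [-6.24999843e+00 -4.41080471e-03  4.42715092e-04]
[ 1.24283076  0.5218097  -0.03630396  1.59977669  0.02121758  1.02110071
 -0.11282112] [ 0.15923835 -0.60418591  0.24993617] [0.42466433 0.82340683 0.02843188]$[0]: bad value
```

```bash
python3 -m jog '[{"grip":0,"dx":-1},{"grip":0,"dx":-2},{"grip":0,"dx":-3},{"grip":0,"dx":-4},{"grip":0,"dx":-5}]' 40
python3 -c "
from plan import *
p,R0,s=pose();print(s['qpos'],p,s['force'])"
```

```text
[ 1.24283076  0.5218097  -0.03630396  1.59977669  0.02121758  1.02110071
 -0.11282112] [ 0.15923835 -0.60418591  0.24993617] [0.42466433 0.82340683 0.02843188]$[0]: bad value
```

```bash
python3 -m jog '[{"grip":0,"dx":-1,"dy":0,"dz":0,"rx":0,"ry":0,"rz":0},{"grip":0,"dx":-2,"dy":0,"dz":0,"rx":0,"ry":0,"rz":0},{"grip":0,"dx":-3,"dy":0,"dz":0,"rx":0,"ry":0,"rz":0},{"grip":0,"dx":-4,"dy":0,"dz":0,"rx":0,"ry":0,"rz":0},{"grip":0,"dx":-5,"dy":0,"dz":0,"rx":0,"ry":0,"rz":0}]' 40
python3 -c "
from plan import *
p,R0,s=pose();print(s['qpos'],p,s['force'])"; python3 -m jog --help | head -30
```

```text
clock: 0.7
position: [0.1592, -0.604, 0.452]
tool_rot: [-1.425, 1.571, 1.974]
force: [0.2, -0.3, 0.8]
grip_width: 0.0125
[ 1.23257188  0.39531116 -0.02201871  1.28995657  0.00853987  1.45653763
 -0.10175311] [ 0.15918837 -0.60399511  0.45196704] [ 0.15455155 -0.29697909  0.77244906]invalid input: not JSON, or not a number
```

```bash
python3 -m jog '[{"grip":0,"dx":0,"dy":-0.7,"dz":-1,"rx":0,"ry":0,"rz":0},{"grip":0,"dx":0,"dy":-1.4,"dz":-2,"rx":0,"ry":0,"rz":0},{"grip":0,"dx":0,"dy":-2.1,"dz":-3,"rx":0,"ry":0,"rz":0},{"grip":0,"dx":0,"dy":-2.8,"dz":-4,"rx":0,"ry":0,"rz":0},{"grip":0,"dx":0,"dy":-3.5,"dz":-5,"rx":0,"ry":0,"rz":0}]'
python3 -m jog '[{"grip":0,"dx":0,"dy":-0.7,"dz":-1,"rx":-0.1,"ry":0,"rz":0},{"grip":0,"dx":0,"dy":-1.4,"dz":-2,"rx":-0.2,"ry":0,"rz":0},{"grip":0,"dx":0,"dy":-2.1,"dz":-3,"rx":-0.3,"ry":0,"rz":0},{"grip":0,"dx":0,"dy":-2.8,"dz":-4,"rx":-0.4,"ry":0,"rz":0},{"grip":0,"dx":0,"dy":-3.5,"dz":-5,"rx":-0.5,"ry":0,"rz":0}]'
python3 -c "
from plan import *
p,R0,s=pose();print(s['qpos'],p,s['force'])
for d in (0,30,45,60):print(d,*rel(p,R0,np.array([.67,.25,.45]),orient(d,-1)))"
```

```text
clock: 1.2
position: [0.3179, -0.4162, 0.4504]
tool_rot: [1.393, 1.571, -1.491]
force: [1.2, -0.6, 0.8]
grip_width: -0.0002
clock: 1.7
position: [0.4756, -0.2299, 0.4505]
tool_rot: [1.498, 1.57, -0.882]
force: [0.3, -0.4, -0.6]
grip_width: -0.0
[ 0.62624953  0.2294883  -0.36269403  1.5326331   0.08226867  1.39424272
 -0.55129931] [ 0.47557038 -0.2299274   0.45046185] [ 0.26383363 -0.38302814 -0.58530738]
0 [ 1.00e-02 -5.33e+00 -1.18e+01] [-0.551  0.    -0.   ]
30 [ 1.00e-02 -5.33e+00 -1.18e+01] [-0.538 -0.51   0.144]
45 [ 1.00e-02 -5.33e+00 -1.18e+01] [-0.522 -0.765  0.216]
60 [ 1.00e-02 -5.33e+00 -1.18e+01] [-0.499 -1.02   0.288]
```

```bash
python3 -m jog '[{"grip":0,"dx":0,"dy":-0.5,"dz":-1.1,"rx":-0.12,"ry":0,"rz":0},{"grip":0,"dx":0,"dy":-1.0,"dz":-2.2,"rx":-0.24,"ry":0,"rz":0},{"grip":0,"dx":0,"dy":-1.5,"dz":-3.3,"rx":-0.36,"ry":0,"rz":0},{"grip":0,"dx":0,"dy":-2,"dz":-4.4,"rx":-0.48,"ry":0,"rz":0},{"grip":0,"dx":0,"dy":-2.5,"dz":-5.5,"rx":-0.55,"ry":0,"rz":0}]'
python3 -c "
from plan import *
p,R0,s=pose();print(s['qpos'],p,s['force'])
for d in (0,30,45,60,90):print(d,*rel(p,R0,np.array([.67,.25,.45]),orient(d,-1)))"
```

```text
clock: 2.2
position: [0.5661, -0.006, 0.4504]
tool_rot: [1.186, 1.571, -0.643]
force: [0.9, -0.2, 0.3]
grip_width: 0.0
[ 0.31523101  0.32407294 -0.5649948   1.43180531  0.17308589  1.43523867
 -0.50806093] [ 0.56613412 -0.00602872  0.45038545] [ 0.94190405 -0.24015791  0.31297427]
0 [ 0.01  0.87 -6.85] [ 0.  0. -0.]
30 [ 0.01  0.87 -6.85] [-0.    -0.524 -0.   ]
45 [ 0.01  0.87 -6.85] [-0.    -0.785 -0.   ]
60 [ 0.01  0.87 -6.85] [-0.    -1.047 -0.   ]
90 [ 0.01  0.87 -6.85] [-0.    -1.571 -0.   ]
```

```bash
python3 -m jog '[{"grip":0,"dx":0,"dy":0.2,"dz":-1.2,"rx":0,"ry":-0.1,"rz":0},{"grip":0,"dx":0,"dy":0.4,"dz":-2.4,"rx":0,"ry":-0.2,"rz":0},{"grip":0,"dx":0,"dy":0.6,"dz":-3.6,"rx":0,"ry":-0.34,"rz":0},{"grip":0,"dx":0,"dy":0.8,"dz":-4.8,"rx":0,"ry":-0.48,"rz":0},{"grip":0,"dx":0,"dy":0.87,"dz":-6,"rx":0,"ry":-0.62,"rz":0}]'
python3 -c "
from plan import *
p,R0,s=pose();print(s['qpos'],p,s['force'])
for d in (45,60,75,90):print(d,*rel(p,R0,np.array([.67,.25,.45]),orient(d,-1)))"
```

```text
clock: 2.7
position: [0.6417, 0.1536, 0.4395]
tool_rot: [-0.06, 1.108, -1.886]
force: [-0.4, -0.4, -2.9]
grip_width: -0.0001
[-0.32239981  0.65859549 -0.32184898  0.97658362  0.49034536  1.8921768
 -0.8008321 ] [0.64168899 0.1535801  0.43954114] [-0.4104687  -0.44055243 -2.87367876]
45 [-1.35  0.05 -2.13] [ 0.013 -0.324  0.024]
60 [-1.35  0.05 -2.13] [ 0.016 -0.585  0.022]
75 [-1.35  0.05 -2.13] [ 0.019 -0.847  0.02 ]
90 [-1.35  0.05 -2.13] [ 0.022 -1.109  0.018]
```

```bash
cat > fk.py <<'E'
import numpy as np, itertools, json
from scipy.optimize import least_squares
from scipy.spatial.transform import Rotation as R
Q=np.array([[1.2428,.522,-.0363,1.6,.0212,1.0211,-.1128],[1.23257188,.39531116,-.02201871,1.28995657,.00853987,1.45653763,-.10175311],[.62624953,.2294883,-.36269403,1.5326331,.08226867,1.39424272,-.55129931],[.31523101,.32407294,-.5649948,1.43180531,.17308589,1.43523867,-.50806093],[-.32239981,.65859549,-.32184898,.97658362,.49034536,1.8921768,-.8008321]])
P=np.array([[.1592,-.6041,.2497],[.15918837,-.60399511,.45196704],[.47557038,-.2299274,.45046185],[.56613412,-.00602872,.45038545],[.64168899,.1535801,.43954114]])
E=np.array([[-1.4952,1.5697,1.9042],[-1.425,1.571,1.974],[1.498,1.57,-.882],[1.186,1.571,-.643],[-.06,1.108,-1.886]])
def fk(q,m,s):
    z=lambda a:R.from_euler("z",a);y=lambda a:R.from_euler("y",a)
    b,h,L1,L2,L3,oe,ow,t=m
    A=z(b+s[0]*q[0])*y(q[1])*z(s[1]*q[2]);p=np.array([0,0,h])+A.apply([oe,0,L1])
    A=A*y(q[3]);p=p+A.apply([-oe,0,0]);A=A*z(s[2]*q[4]);p=p+A.apply([0,0,L2])
    A=A*y(q[5]);p=p+A.apply([ow,0,0]);A=A*z(s[3]*q[6]);p=p+A.apply([0,0,L3])
    return p,A*z(t)*R.from_matrix([[0,0,-1.],[0,1,0],[1,0,0]])
def res(m,s,Q=Q,P=P,E=E):
    o=[]
    for q,p,e in zip(Q,P,E):
        a,A=fk(q,m,s);o+=[(a-p)*5,(R.from_euler("xyz",e).inv()*A).as_rotvec()]
    return np.concatenate(o)
if __name__=="__main__":
    best=None
    for s in itertools.product((1,-1),repeat=4):
        for b in(-2.5,-.1,1.5,3):
          for t in (0,1.57,3.14,-1.57):
            r=least_squares(res,[b,.35,.4,.4,.2,0,0,t],args=(s,))
            if best is None or r.cost<best[0]:best=(r.cost,s,r.x.tolist())
    print(best);json.dump(best,open("fk.json","w"))
E
python3 fk.py
```

```text
(np.float64(0.0017333691401564704), (-1, -1, -1, -1), [-0.09680162458490645, 0.28476161007207224, 0.5480515882836327, 0.41834435127409636, 0.28967143659397643, -0.006130907767733517, -0.003951823320381737, 1.4759385640946872])
```

```bash
cat > ik.py <<'E'
from plan import *
import json
from fk import fk
_,S,M=json.load(open("fk.json"))
lo=np.array([-2.91,-.3,-1.5,.17,-1.26,.16,-2.52]);hi=np.array([2.91,2.13,1.42,2.43,4.41,1.93,2.52])
from scipy.optimize import least_squares
def ik(p,Rt,q0):
    Rt=R.from_matrix(Rt)
    f=lambda q:np.r_[(fk(q,M,S)[0]-p)*10,(Rt.inv()*fk(q,M,S)[1]).as_rotvec()*3,(q-q0)*.003]
    r=least_squares(f,np.clip(q0,lo+.03,hi-.03),bounds=(lo+.02,hi-.02));return r.x,np.abs(r.fun[:6]).max()
if __name__=="__main__":
    s=observe();q=np.array(s["qpos"]);rng=np.random.default_rng(0)
    for a,ds in((1.7,(30,45,60,75,90)),(1.2,(30,45,60)),(.6,(10,30)),(0,(0,20))):
        for d in ds:
            p,Rt=tcp_for(a,.02,d,-1)
            best=min((ik(p,Rt,q+rng.normal(0,.8,7)*(k>0)) for k in range(8)),key=lambda t:(t[1]>.03,np.abs(t[0]-q).max()))
            print(a,d,p.round(3),best[0].round(2),round(best[1],3))
E
python3 ik.py
```

```text
1.7 30 [0.633 0.13  0.276] [-0.13  0.77 -0.66  1.32  0.75  1.65 -1.12] 0.0
1.7 45 [0.634 0.132 0.27 ] [-0.43  0.81 -0.23  1.24  0.69  1.73 -1.01] 0.0
1.7 60 [0.634 0.133 0.265] [-0.51  0.92 -0.16  1.18  0.8   1.9  -1.01] 0.0
1.7 75 [0.634 0.132 0.259] [-0.73  1.04  0.25  1.14  0.72  1.91 -0.86] 0.0
1.7 90 [0.633 0.13  0.257] [-0.88  1.2   0.6   1.12  0.68  1.91 -0.7 ] 0.0
1.2 30 [0.612 0.05  0.3  ] [ 0.02  0.68 -0.69  1.44  0.77  1.61 -1.05] 0.0
1.2 45 [0.612 0.052 0.295] [-0.12  0.76 -0.61  1.39  0.89  1.8  -1.1 ] 0.0
1.2 60 [0.612 0.052 0.291] [-0.41  0.8  -0.17  1.35  0.84  1.81 -1.  ] 0.0
0.6 10 [ 0.585 -0.051  0.28 ] [ 0.25  0.49 -0.51  1.64  0.43  1.16 -0.66] 0.0
0.6 30 [ 0.585 -0.051  0.277] [ 0.04  0.57 -0.43  1.6   0.69  1.38 -0.88] 0.0
0 0 [ 0.564 -0.13   0.204] [ 0.53  0.56 -0.58  1.77  0.38  0.92 -0.47] 0.0
0 20 [ 0.568 -0.114  0.199] [ 0.35  0.63 -0.62  1.75  0.76  1.14 -0.88] 0.0
```

```bash
python3 - <<'E'
from plan import *
from ik import ik
p,R0,s=pose()
p1,R1=tcp_for(1.7,-.04,50,-1);h=p1+[0,0,.1]+.03*ax;h=h
print(rel(p,R0,h,R1),h,ik(h,R1,np.array(s["qpos"])));print(rel(h,R1,p1,R1),p1)
E
```

```text
(array([ 1.02, -0.01, -2.38]), array([ 0.014, -0.411,  0.023])) [0.65649855 0.21920855 0.36070306] (array([-0.83846814,  0.93128423,  0.52575759,  0.87322425,  0.31493949,
        1.91      , -0.62041973]), np.float64(3.396945149562786e-05))
(array([ 2.18, -0.  , -1.43]), array([0., 0., 0.])) [0.64882684 0.19020605 0.26070306]
```

```bash
python3 -m jog '[{"grip":0,"dx":0,"dy":0,"dz":-1,"rx":0,"ry":-0.05,"rz":0},{"grip":0,"dx":0,"dy":0,"dz":-2,"rx":0,"ry":-0.1,"rz":0},{"grip":0,"dx":0.3,"dy":0,"dz":-2.4,"rx":0.01,"ry":-0.2,"rz":0.02},{"grip":0,"dx":0.6,"dy":0,"dz":-2.4,"rx":0.01,"ry":-0.3,"rz":0.02},{"grip":0,"dx":1,"dy":0,"dz":-2.4,"rx":0.014,"ry":-0.4,"rz":0.02}]'
python3 - <<'E'
from plan import *
p,R0,s=pose();print(s["qpos"])
p1,R1=tcp_for(1.7,-.04,50,-1);print(rel(p,R0,p1,R1),p1)
E
```

```text
clock: 3.2
position: [0.6604, 0.2129, 0.3697]
tool_rot: [-0.018, 0.811, -1.856]
force: [-0.1, -0.8, -2.8]
grip_width: 0.0004
[-0.75009906  0.93019543  0.43300707  0.8297808   0.24160859  1.93101427
 -0.62964682]
(array([ 2.41, -0.09, -1.43]), array([-0.001, -0.113,  0.019])) [0.64882684 0.19020605 0.26070306]
```

```bash
python3 -m jog '[{"grip":0,"dx":0.8,"dy":0,"dz":-0.4,"rx":0,"ry":0,"rz":0},{"grip":0,"dx":1.6,"dy":-0.05,"dz":-0.9,"rx":0,"ry":0,"rz":0.01},{"grip":0,"dx":2.4,"dy":-0.09,"dz":-1.4,"rx":0,"ry":-0.06,"rz":0.02},{"grip":0,"dx":2.4,"dy":-0.09,"dz":-1.4,"rx":0,"ry":-0.11,"rz":0.02},{"grip":0,"dx":2.4,"dy":-0.09,"dz":-1.4,"rx":0,"ry":-0.11,"rz":0.02}]'
cat >> plan.py <<'E'
def status():
    p,R0,s=pose();F=np.array(s["force"]);print("t",round(s["clock"],2),"p",p.round(4),"F",F.round(2),"q6",round(s["qpos"][5],3),"tilt",np.degrees(np.arctan2(-R0[:,0]@ax,-R0[2,0])).round(1),"yoff",((p-world(PA,[.08,0,0])[0])@ay).round(4));return p,R0,F
E
python3 - <<'E'
from plan import *
from workcell import grab_frame
import cv2
p,R0,F=status()
for c in(-.04,-.01,.0,.02):print(c,*rel(p,R0,*tcp_for(1.7,c,50,-1)))
f=grab_frame("side");cv2.imwrite("pics/side1.png",cv2.convertScaleAbs(cv2.resize(f[130:310,170:370],None,fx=3,fy=3,interpolation=cv2.INTER_CUBIC),alpha=1.5,beta=10))
E
```

```text
clock: 3.7
position: [0.6477, 0.1902, 0.2589]
tool_rot: [-0.004, 0.699, -1.831]
force: [-0.1, 0.5, 0.6]
grip_width: 0.0003
t 3.7 p [0.6477 0.1902 0.2589] F [-0.13  0.53  0.57] q6 1.754 tilt 50.0 yoff 0.0011
-0.04 [-0.03  0.03  0.03] [ 0.003 -0.001  0.001]
-0.01 [0.47 0.03 0.58] [ 0.003 -0.001  0.001]
0.0 [0.64 0.03 0.77] [ 0.003 -0.001  0.001]
0.02 [0.98 0.03 1.14] [ 0.003 -0.001  0.001]
```

View pics/side1.png

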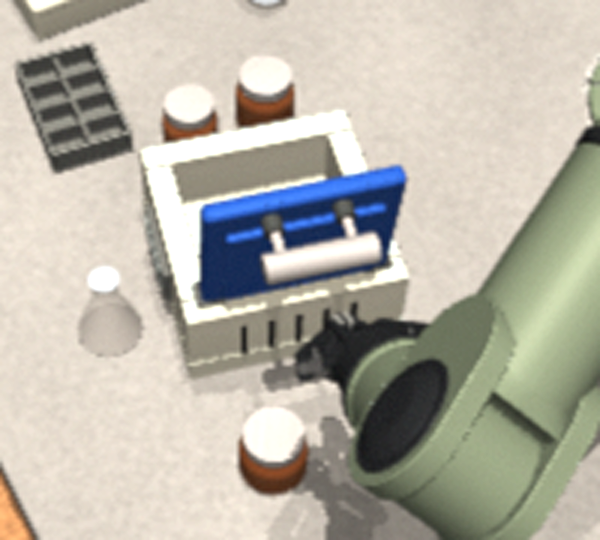

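```bash
cat > lid.py <<'E'
from plan import *
import cv2
def blue(f):
    f=f.astype(int);m=((f[...,0]-f[...,2])>35)&((f[...,0]-f[...,1])>15);o=np.zeros(m.shape,np.uint8);o[100:320,140:340]=m[100:320,140:340];return o
def sil(n,a):
    P=world(PA,[lidpt(a,r,y,o) for r in(.0,.18) for y in(-.1,.1) for o in(0,.024)])
    h=cv2.convexHull(proj(n,P).astype(np.float32))
    o=np.zeros((384,512),np.uint8);cv2.fillConvexPoly(o,np.round(h*16).astype(np.int32),1,shift=4);return o
def angle(n,f):   # lid angle by silhouette overlap; also occlusion-tolerant (blue outside counts double)
    m=blue(f);A=np.arange(-.05,1.8,.01)
    c=[(m&(1-sil(n,a))).sum()*2+((1-m)&sil(n,a)).sum() for a in A];return A[int(np.argmin(c))],int(min(c)),int(m.sum())
E
python3 - <<'E'
from lid import *
from workcell import grab_frame
for n in("top","side"):print(n,angle(n,cv2.imread(f"pics/{n}_raw.png")))
fr=[];
for k in range(4):
    n=("top","side")[k%2];f=grab_frame(n);fr.append(observe()["force"]);print(n,angle(n,f))
print(np.round(fr,2).tolist())
p,R0,s=pose();print(proj("side",[p+.019*R0[:,0]]))
E
```

```text
top (np.float64(1.6800000000000004), 1751, 842)
side (np.float64(1.7400000000000002), 999, 1361)
top (np.float64(1.6800000000000004), 1728, 865)
side (np.float64(1.7400000000000002), 997, 1387)
top (np.float64(1.6800000000000004), 1723, 870)
side (np.float64(1.7400000000000002), 994, 1381)
[[-0.25, 0.05, 0.73], [0.38, 0.5, 1.66], [0.2, -0.34, 1.15], [-0.05, -0.82, 0.06]]
[[282.17926086 235.86085173]]
```

```bash
python3 - <<'E'
from lid import *
from workcell import grab_frame
p,R0,s=pose();o=[]
for n in("top","side"):
    f=grab_frame(n);u=proj(n,[p+d*R0[:,0] for d in(.019,0,-.054,-.2)]+[p+d*R0[:,1] for d in(.04,-.04)]);print(n,u.round(1).tolist())
    c=u[0];x,y=int(c[0])-50,int(c[1])-55
    k=cv2.convertScaleAbs(cv2.resize(f[y:y+120,x:x+80],None,fx=5,fy=5,interpolation=cv2.INTER_CUBIC),alpha=2,beta=20)
    for q in u[:3]:cv2.circle(k,tuple(int(v) for v in (q-[x,y])*5+2),4,(0,0,255),1)
    o.append(k)
cv2.imwrite("pics/tip.png",np.hstack(o))
E
```

```text
top [[150.8, 172.3], [143.3, 170.0], [121.0, 163.3], [52.1, 142.5], [147.8, 153.2], [138.9, 187.0]]
side [[282.2, 235.9], [283.9, 237.8], [289.2, 243.6], [305.8, 262.1], [269.7, 240.9], [298.1, 234.8]]
```

View pics/tip.png

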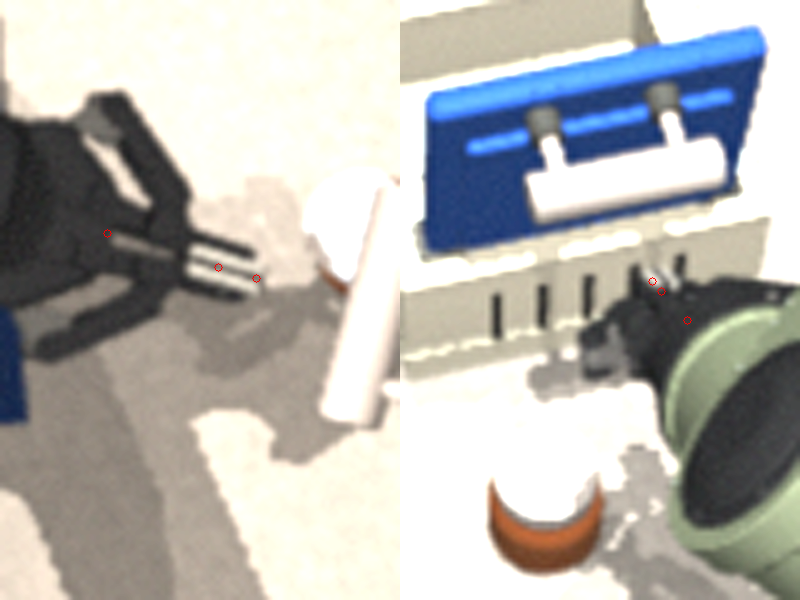

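```bash
cat > st.py <<'E'
from lid import *
from workcell import grab_frame
import sys
def est(n=2):
    F=[];G=[]
    for k in range(n):
        f=grab_frame(("side","top")[k%2]);G.append(round(float(angle(("side","top")[k%2],f)[0]),2));F.append(observe()["force"])
    p,R0,_=status();F=np.mean(F,0)
    return p,R0,F,G
if __name__=="__main__":
    p,R0,F,G=est(int(sys.argv[1]) if len(sys.argv)>1 else 2)
    F=F-[.1,0,.6]
    # lid angle consistent with corner position and force: comp=F/250
    best=None
    for a in np.arange(-.02,1.75,.005):
        n=ax*np.sin(a)+zz*np.cos(a);t=-ax*np.cos(a)+zz*np.sin(a)
        d=np.degrees(np.arctan2(-R0[:,0]@ax,-R0[2,0]));mis=np.degrees(a)-d
        up=np.sign(R0[:,2]@t);tip=p+R0@[.019,0,up*.011*np.clip(mis/10,0,1)]
        v=tip-world(PA,lidpt(a,0,0,0))[0]
        e=(v@n-.09+(F@n)/250);
        if best is None or abs(e)<abs(best[0]):best=(e,a,F@n,F@t,F@ay,v@t)
    print("cam",G,"a %.3f Fn %.2f Ft %.2f Fy %.2f along %.3f"%best[1:])
E
python3 -m jog '[{"grip":0,"dx":0.47,"dy":0.03,"dz":0.58,"rx":0,"ry":0,"rz":0},{"grip":0,"dx":0.64,"dy":0.03,"dz":0.77,"rx":0,"ry":0,"rz":0},{"grip":0,"dx":0.81,"dy":0.03,"dz":0.96,"rx":0,"ry":0,"rz":0},{"grip":0,"dx":0.98,"dy":0.03,"dz":1.14,"rx":0,"ry":0,"rz":0}]'
python3 st.py
```

```text
clock: 4.45
position: [0.6345, 0.1318, 0.271]
tool_rot: [0.0, 0.704, -1.828]
force: [2.7, 5.1, 3.5]
grip_width: -0.0001
t 4.55 p [0.6344 0.1313 0.2712] F [3.07 5.13 3.05] q6 1.655 tilt 49.7 yoff -0.0011
cam [1.74, 1.68] a 1.680 Fn 4.55 Ft 1.85 Fy -0.23 along 0.161
```

```bash
cat > nxt.py <<'E'
from plan import *
import sys
# a now (est), mass factor, desired comp
def om(a,F,mf=1.):return (.16*F+mf*1.4*9.81*(.092*np.cos(a)-.013*np.sin(a))-.2)/5
def go(a,mf,comp,N=5,F=5.):
    p,R0,_=pose();tot=0;out=[]
    for k in range(1,N+1):
        a=max(a-.1*om(a,F,mf),0);out.append((a,*rel(p,R0,*tcp_for(a,comp,50*a/1.7,-1))))
    for o in out[::2] if N>3 else out[-1:]:print("a %.3f"%o[0],o[1],o[2])
if __name__=="__main__":
    v=[float(x) for x in sys.argv[1:]];go(*v[:3])
E
for m in 0.7 1 1.4; do echo $m; python3 nxt.py 1.69 $m 0.021; done
```

```text
0.7
a 1.683 [ 0.06 -0.03  0.02] [-0.     0.004  0.   ]
a 1.667 [ 0.08 -0.03  0.09] [-0.     0.011  0.   ]
a 1.652 [ 0.11 -0.03  0.16] [-0.    0.02  0.  ]
1
a 1.685 [ 0.06 -0.03  0.01] [-0.     0.003  0.   ]
a 1.673 [ 0.07 -0.03  0.06] [-0.     0.008  0.   ]
a 1.661 [ 0.09 -0.03  0.11] [-0.     0.015  0.   ]
1.4
a 1.687 [ 0.06 -0.03  0.  ] [-0.     0.001  0.   ]
a 1.681 [ 0.06 -0.03  0.03] [-0.     0.004  0.   ]
a 1.675 [ 0.07 -0.03  0.06] [-0.     0.008  0.   ]
```

```bash
python3 -m jog '[{"grip":0,"dx":0.05,"dy":-0.01,"dz":0.02,"rx":0,"ry":0.003,"rz":0},{"grip":0,"dx":0.06,"dy":-0.02,"dz":0.04,"rx":0,"ry":0.006,"rz":0},{"grip":0,"dx":0.07,"dy":-0.03,"dz":0.07,"rx":0,"ry":0.009,"rz":0},{"grip":0,"dx":0.08,"dy":-0.03,"dz":0.09,"rx":0,"ry":0.012,"rz":0},{"grip":0,"dx":0.09,"dy":-0.03,"dz":0.12,"rx":0,"ry":0.015,"rz":0}]' | grep force
python3 st.py; for m in 1 1.4; do python3 nxt.py 1.665 $m 0.021; done
```

```text
force: [4.4, 3.8, -0.5]
t 5.15 p [0.6321 0.1274 0.2717] F [3.92 4.13 1.92] q6 1.637 tilt 48.8 yoff 0.0001
cam [1.73, 1.67] a 1.665 Fn 5.01 Ft 1.03 Fy -2.76 along 0.160
a 1.659 [0.02 0.   0.04] [ 0.001  0.001 -0.001]
a 1.646 [0.04 0.   0.1 ] [ 0.001  0.007 -0.001]
a 1.633 [0.06 0.   0.16] [ 0.001  0.014 -0.001]
a 1.661 [0.02 0.   0.03] [ 0.001 -0.001 -0.001]
a 1.654 [0.03 0.   0.07] [ 0.001  0.003 -0.001]
a 1.645 [0.04 0.   0.1 ] [ 0.001  0.008 -0.001]
```

```bash
python3 -m jog '[{"grip":0,"dx":0.01,"dy":0,"dz":0.03,"rx":0,"ry":0.002,"rz":0},{"grip":0,"dx":0.02,"dy":0.01,"dz":0.06,"rx":0,"ry":0.004,"rz":0},{"grip":0,"dx":0.03,"dy":0.01,"dz":0.09,"rx":0,"ry":0.006,"rz":0},{"grip":0,"dx":0.04,"dy":0.01,"dz":0.12,"rx":0,"ry":0.009,"rz":0},{"grip":0,"dx":0.05,"dy":0.01,"dz":0.15,"rx":0,"ry":0.012,"rz":0}]' | grep force
python3 st.py; for m in 1 1.4; do python3 nxt.py 1.64 $m 0.021; done
```

```text
force: [2.0, 5.4, -0.9]
t 5.75 p [0.6308 0.122  0.2748] F [0.83 5.2  1.21] q6 1.625 tilt 48.2 yoff -0.0
cam [1.7, 1.64] a 1.630 Fn 5.02 Ft -0.04 Fy 0.17 along 0.160
a 1.633 [ 0.   -0.    0.01] [ 0.001  0.002 -0.   ]
a 1.619 [ 0.02 -0.    0.07] [ 0.001  0.009 -0.   ]
a 1.605 [ 0.05 -0.    0.13] [ 0.001  0.017 -0.   ]
a 1.635 [ 0. -0. -0.] [ 0.001  0.001 -0.   ]
a 1.626 [ 0.01 -0.    0.04] [ 0.001  0.006 -0.   ]
a 1.616 [ 0.03 -0.    0.08] [ 0.001  0.011 -0.   ]
```

```bash
cat > nx2.py <<'E'
from nxt import *
# args: a mf comp F calls ; each call printed relative to planned pose at its start (first: measured)
a,mf,comp,F,n=[float(x) for x in sys.argv[1:]]
p,R0,_=pose()
for c in range(int(n)):
    for k in range(5):
        a=max(a-.1*om(a,F,mf),0);P,Q=tcp_for(a,comp,50*a/1.7,-1)
        if k in(0,2,4):print("call",c,"row",k+1,"a %.3f"%a,*rel(p,R0,P,Q))
    p,R0=P,Q
E
python3 nx2.py 1.63 1 .0205 5.1 2
```

```text
call 0 row 1 a 1.623 [ 0.01 -0.    0.04] [ 0.001  0.007 -0.   ]
call 0 row 3 a 1.608 [ 0.03 -0.    0.11] [ 0.001  0.015 -0.   ]
call 0 row 5 a 1.592 [ 0.06 -0.    0.17] [ 0.001  0.023 -0.   ]
call 1 row 1 a 1.584 [ 0.01 -0.    0.04] [-0.     0.004 -0.   ]
call 1 row 3 a 1.567 [0.04 0.   0.11] [-0.     0.013 -0.   ]
call 1 row 5 a 1.549 [ 0.07 -0.    0.18] [ 0.     0.022 -0.   ]
```

```bash
python3 -m jog '[{"grip":0,"dx":0.01,"dy":0,"dz":0.04,"rx":0,"ry":0.006,"rz":0},{"grip":0,"dx":0.02,"dy":0,"dz":0.07,"rx":0,"ry":0.01,"rz":0},{"grip":0,"dx":0.03,"dy":0,"dz":0.11,"rx":0,"ry":0.014,"rz":0},{"grip":0,"dx":0.05,"dy":0,"dz":0.14,"rx":0,"ry":0.018,"rz":0},{"grip":0,"dx":0.06,"dy":0,"dz":0.17,"rx":0,"ry":0.022,"rz":0}]' | grep force
python3 -m jog '[{"grip":0,"dx":0.01,"dy":0,"dz":0.04,"rx":0,"ry":0.004,"rz":0},{"grip":0,"dx":0.03,"dy":0,"dz":0.07,"rx":0,"ry":0.008,"rz":0},{"grip":0,"dx":0.04,"dy":0,"dz":0.11,"rx":0,"ry":0.013,"rz":0},{"grip":0,"dx":0.06,"dy":0,"dz":0.14,"rx":0,"ry":0.018,"rz":0},{"grip":0,"dx":0.07,"dy":0,"dz":0.18,"rx":0,"ry":0.022,"rz":0}]' | grep force
python3 st.py
```

```text
force: [0.9, 5.0, 0.2]
force: [0.7, 5.9, -1.2]
t 6.85 p [0.6273 0.1086 0.282 ] F [-0.01  5.17  2.82] q6 1.588 tilt 45.7 yoff -0.0001
cam [1.61, 1.57] a 1.530 Fn 4.58 Ft 1.34 Fy 1.50 along 0.159
```

```bash
python3 nx2.py 1.535 1 .0205 5.1 2
```

```text
call 0 row 1 a 1.525 [ 0.03 -0.    0.09] [0.    0.014 0.   ]
call 0 row 3 a 1.505 [ 0.07 -0.    0.17] [0.    0.024 0.   ]
call 0 row 5 a 1.484 [ 0.1  -0.    0.26] [0.    0.035 0.   ]
call 1 row 1 a 1.473 [0.02 0.   0.05] [-0.     0.006 -0.   ]
call 1 row 3 a 1.451 [0.06 0.   0.14] [-0.     0.017  0.   ]
call 1 row 5 a 1.427 [0.11 0.   0.24] [-0.    0.03 -0.  ]
```

```bash
python3 -m jog '[{"grip":0,"dx":0.03,"dy":0,"dz":0.07,"rx":0,"ry":0.01,"rz":0},{"grip":0,"dx":0.05,"dy":0,"dz":0.11,"rx":0,"ry":0.016,"rz":0},{"grip":0,"dx":0.07,"dy":0,"dz":0.16,"rx":0,"ry":0.022,"rz":0},{"grip":0,"dx":0.08,"dy":0,"dz":0.2,"rx":0,"ry":0.028,"rz":0},{"grip":0,"dx":0.1,"dy":0,"dz":0.24,"rx":0,"ry":0.034,"rz":0}]' | grep force
python3 -m jog '[{"grip":0,"dx":0.02,"dy":0,"dz":0.05,"rx":0,"ry":0.006,"rz":0},{"grip":0,"dx":0.04,"dy":0,"dz":0.09,"rx":0,"ry":0.012,"rz":0},{"grip":0,"dx":0.06,"dy":0,"dz":0.14,"rx":0,"ry":0.018,"rz":0},{"grip":0,"dx":0.08,"dy":0,"dz":0.19,"rx":0,"ry":0.024,"rz":0},{"grip":0,"dx":0.1,"dy":0,"dz":0.24,"rx":0,"ry":0.03,"rz":0}]' | grep force
python3 st.py
```

```text
force: [0.5, 5.3, 0.9]
force: [1.1, 5.7, 0.1]
t 7.95 p [0.6224 0.0897 0.29  ] F [-0.28  4.9   3.28] q6 1.532 tilt 42.0 yoff -0.0001
cam [1.5, 1.48] a 1.415 Fn 4.61 Ft 1.31 Fy 1.60 along 0.159
```

```bash
python3 - <<'E'
from lid import *
from workcell import grab_frame
o=[]
for n,(x,y) in {"side":(205,165),"top":(150,120)}.items():
    f=grab_frame(n);k=cv2.convertScaleAbs(cv2.resize(f[y:y+110,x:x+100],None,fx=4,fy=4,interpolation=cv2.INTER_CUBIC),alpha=1.8,beta=15)
    for a,c in((1.415,(0,0,255)),(1.48,(0,255,0))):
        P=world(PA,[lidpt(a,.18,y,.024) for y in(-.1,.1)]+[lidpt(a,.18,y,0) for y in(-.1,.1)]+[lidpt(a,.16,y,.055) for y in(-.055,.055)])
        u=np.int32((proj(n,P)-[x,y]+.5)*4)
        for i in(0,2,4):cv2.line(k,tuple(map(int,u[i])),tuple(map(int,u[i+1])),c,1)
    o.append(k)
cv2.imwrite("pics/ov.png",np.hstack(o))
E
```

```text
(no output)
```

View pics/ov.png

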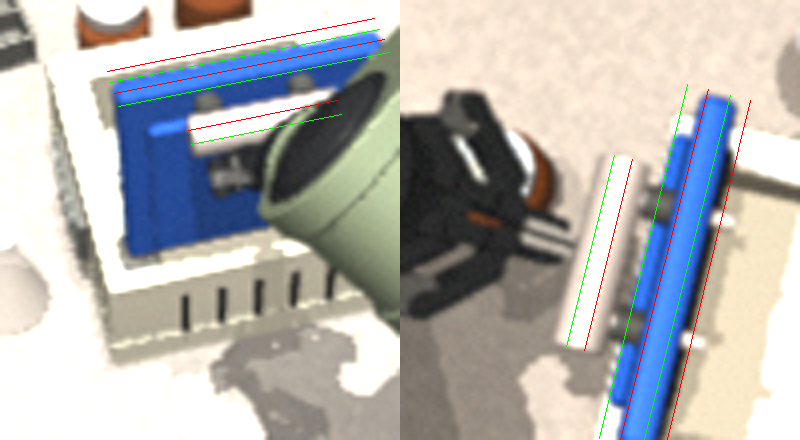

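```bash
cat >> plan.py <<'E'
def tcp_for(a,comp,deg,flip=-1):   # rounded tip, radius 11 mm about a point 8 mm ahead of the TCP
    Rt=orient(deg,flip);n=ax*np.sin(a)+zz*np.cos(a)
    return world(PA,lidpt(a,.16,0,.09-comp))[0]+.011*n-.008*Rt[:,0],Rt
E
cat > st.py <<'E'
from lid import *
from workcell import grab_frame
import sys
N=int(sys.argv[1]) if len(sys.argv)>1 else 2
F=[observe()["force"]];G=[]
for k in range(N):
    m=("top","side")[k%2];G.append(round(float(angle(m,grab_frame(m))[0]),2));F.append(observe()["force"])
p,R0,_=status();F=np.mean(F,0)-[.1,0,.6];best=None
for a in np.arange(-.02,1.75,.005):
    n=ax*np.sin(a)+zz*np.cos(a);t=-ax*np.cos(a)+zz*np.sin(a)
    v=p+.008*R0[:,0]-.011*n-world(PA,lidpt(a,0,0,0))[0]
    e=v@n-.09+F@n/250
    if best is None or abs(e)<abs(best[0]):best=(e,a,F@n,F@t,F@ay,v@t)
print("cam",G,"a %.3f Fn %.2f Ft %.2f Fy %.2f along %.3f"%best[1:])
E
python3 st.py 0;python3 nx2.py 1.44 1 .0205 5.1 2
```

```text
t 8.05 p [0.6225 0.0897 0.29  ] F [0.76 4.33 3.19] q6 1.532 tilt 42.0 yoff -0.0002
cam [] a 1.445 Fn 4.65 Ft 2.02 Fy 0.47 along 0.160
call 0 row 1 a 1.428 [ 0.07 -0.01  0.11] [ 0.     0.001 -0.   ]
call 0 row 3 a 1.403 [ 0.12 -0.01  0.21] [ 0.     0.014 -0.   ]
call 0 row 5 a 1.376 [ 0.17 -0.01  0.32] [ 0.     0.027 -0.   ]
call 1 row 1 a 1.363 [0.03 0.   0.06] [-0.     0.007  0.   ]
call 1 row 3 a 1.334 [0.08 0.   0.17] [-0.     0.022  0.   ]
call 1 row 5 a 1.304 [0.15 0.   0.29] [0.    0.037 0.   ]
```

```bash
python3 -m jog '[{"grip":0,"dx":0.05,"dy":0,"dz":0.1,"rx":0,"ry":0.004,"rz":0},{"grip":0,"dx":0.08,"dy":0,"dz":0.15,"rx":0,"ry":0.01,"rz":0},{"grip":0,"dx":0.11,"dy":0,"dz":0.2,"rx":0,"ry":0.016,"rz":0},{"grip":0,"dx":0.14,"dy":0,"dz":0.25,"rx":0,"ry":0.022,"rz":0},{"grip":0,"dx":0.16,"dy":0,"dz":0.31,"rx":0,"ry":0.028,"rz":0}]' | grep force
python3 -m jog '[{"grip":0,"dx":0.03,"dy":0,"dz":0.06,"rx":0,"ry":0.007,"rz":0},{"grip":0,"dx":0.06,"dy":0,"dz":0.11,"rx":0,"ry":0.015,"rz":0},{"grip":0,"dx":0.09,"dy":0,"dz":0.17,"rx":0,"ry":0.022,"rz":0},{"grip":0,"dx":0.12,"dy":0,"dz":0.23,"rx":0,"ry":0.03,"rz":0},{"grip":0,"dx":0.15,"dy":0,"dz":0.29,"rx":0,"ry":0.037,"rz":0}]' | grep force
python3 st.py; python3 nx2.py 1.30 1 .0205 5.1 2
```

```text
force: [1.5, 5.2, -1.8]
force: [0.7, 5.7, 0.1]
t 9.15 p [0.6156 0.0636 0.2967] F [-0.22  3.67  3.35] q6 1.468 tilt 38.3 yoff -0.0002
cam [1.31, -0.05] a 1.290 Fn 4.64 Ft 0.25 Fy 0.79 along 0.159
call 0 row 1 a 1.284 [ 0.04 -0.01  0.08] [-0.001  0.009  0.001]
call 0 row 3 a 1.252 [ 0.11 -0.01  0.21] [-0.001  0.026  0.001]
call 0 row 5 a 1.218 [ 0.18 -0.01  0.35] [-0.001  0.043  0.001]
call 1 row 1 a 1.200 [ 0.04 -0.    0.07] [ 0.     0.009 -0.   ]
call 1 row 3 a 1.163 [0.13 0.   0.21] [-0.     0.028 -0.   ]
call 1 row 5 a 1.125 [ 0.22 -0.    0.36] [0.    0.048 0.   ]
```

```bash
python3 -m jog '[{"grip":0,"dx":0.05,"dy":0,"dz":0.09,"rx":0,"ry":0.009,"rz":0},{"grip":0,"dx":0.08,"dy":0,"dz":0.15,"rx":0,"ry":0.017,"rz":0},{"grip":0,"dx":0.11,"dy":0,"dz":0.21,"rx":0,"ry":0.026,"rz":0},{"grip":0,"dx":0.15,"dy":0,"dz":0.28,"rx":0,"ry":0.034,"rz":0},{"grip":0,"dx":0.18,"dy":0,"dz":0.35,"rx":0,"ry":0.043,"rz":0}]' | grep force
python3 st.py 1; python3 nx2.py 1.21 1 .0205 5.1 2
```

```text
force: [2.3, 4.4, -1.7]
t 9.7 p [0.6116 0.0484 0.2997] F [-0.33  3.26  1.15] q6 1.428 tilt 35.8 yoff -0.0003
cam [1.22] a 1.170 Fn 3.25 Ft -2.33 Fy 0.14 along 0.156
call 0 row 1 a 1.192 [ 0.06 -0.01  0.09] [-0.001  0.012  0.   ]
call 0 row 3 a 1.155 [ 0.14 -0.01  0.24] [-0.001  0.031  0.   ]
call 0 row 5 a 1.116 [ 0.24 -0.01  0.39] [-0.001  0.051  0.   ]
call 1 row 1 a 1.096 [0.05 0.   0.08] [-0.    0.01 -0.  ]
call 1 row 3 a 1.054 [ 0.16 -0.    0.24] [-0.     0.032  0.   ]
call 1 row 5 a 1.010 [0.27 0.   0.4 ] [-0.     0.054  0.   ]
```

```bash
python3 nx2.py 1.197 1 .0215 5.1 1
python3 -m jog '[{"grip":0,"dx":0.1,"dy":0,"dz":0.14,"rx":0,"ry":0.012,"rz":0},{"grip":0,"dx":0.14,"dy":0,"dz":0.22,"rx":0,"ry":0.022,"rz":0},{"grip":0,"dx":0.19,"dy":0,"dz":0.29,"rx":0,"ry":0.031,"rz":0}]' | grep force
python3 st.py 0; python3 nx2.py 1.14 1 .0205 5.1 2
```

```text
call 0 row 1 a 1.179 [ 0.11 -0.01  0.16] [-0.001  0.019  0.   ]
call 0 row 3 a 1.141 [ 0.2  -0.01  0.3 ] [-0.001  0.038  0.   ]
call 0 row 5 a 1.101 [ 0.3  -0.01  0.45] [-0.001  0.059  0.   ]
force: [1.5, 4.3, -0.4]
t 10.0 p [0.6081 0.0357 0.3   ] F [ 1.54  4.26 -0.36] q6 1.395 tilt 34.0 yoff -0.0002
cam [] a 1.105 Fn 3.58 Ft -2.87 Fy -0.30 along 0.156
call 0 row 1 a 1.120 [ 0.04 -0.    0.1 ] [0.    0.019 0.   ]
call 0 row 3 a 1.080 [ 0.15 -0.    0.25] [0.    0.039 0.   ]
call 0 row 5 a 1.037 [ 0.26 -0.    0.41] [0.    0.061 0.   ]
call 1 row 1 a 1.015 [ 0.06 -0.    0.08] [-0.     0.011  0.   ]
call 1 row 3 a 0.969 [ 0.18 -0.    0.25] [-0.     0.035  0.   ]
call 1 row 5 a 0.921 [0.32 0.   0.42] [-0.     0.059  0.   ]
```

```bash
python3 nx2.py 1.118 1.1 .0205 5.1 1
```

```text
call 0 row 1 a 1.097 [ 0.1  -0.    0.19] [0.    0.031 0.   ]
call 0 row 3 a 1.053 [ 0.22 -0.    0.35] [0.    0.053 0.   ]
call 0 row 5 a 1.008 [ 0.34 -0.    0.52] [0.    0.076 0.   ]
```

```bash

python3 -m jog '[{"grip":0,"dx":0.1,"dy":0,"dz":0.18,"rx":0,"ry":0.02,"rz":0},{"grip":0,"dx":0.16,"dy":0,"dz":0.27,"rx":0,"ry":0.035,"rz":0},{"grip":0,"dx":0.22,"dy":0,"dz":0.36,"rx":0,"ry":0.05,"rz":0},{"grip":0,"dx":0.28,"dy":0,"dz":0.44,"rx":0,"ry":0.063,"rz":0}]' | grep force
python3 st.py 1; python3 nx2.py 1.01 1.1 .0205 5.1 2
```

```text
force: [0.8, 4.9, 1.1]
t 10.45 p [0.6026 0.0144 0.3011] F [0.31 2.37 3.29] q6 1.339 tilt 30.4 yoff -0.0003
cam [1.05] a 0.995 Fn 3.92 Ft -0.67 Fy 0.49 along 0.158
call 0 row 1 a 0.986 [ 0.11 -0.01  0.13] [-0.001  0.024  0.001]
call 0 row 3 a 0.937 [ 0.25 -0.01  0.31] [-0.001  0.049  0.001]
call 0 row 5 a 0.885 [ 0.4  -0.01  0.49] [-0.001  0.076  0.   ]
call 1 row 1 a 0.858 [0.08 0.   0.1 ] [0.    0.014 0.   ]
call 1 row 3 a 0.802 [0.24 0.   0.29] [0.    0.042 0.   ]
call 1 row 5 a 0.744 [0.43 0.   0.48] [-0.     0.072  0.   ]
```

```bash

python3 -m jog '[{"grip":0,"dx":0.13,"dy":0,"dz":0.15,"rx":0,"ry":0.02,"rz":0},{"grip":0,"dx":0.2,"dy":0,"dz":0.24,"rx":0,"ry":0.034,"rz":0},{"grip":0,"dx":0.27,"dy":0,"dz":0.33,"rx":0,"ry":0.048,"rz":0},{"grip":0,"dx":0.34,"dy":0,"dz":0.42,"rx":0,"ry":0.061,"rz":0}]' | grep force
python3 st.py 0; python3 nx2.py 0.90 1.1 .0205 5.1 2
```

```text
force: [1.2, 5.0, 1.1]
t 10.85 p [ 0.5974 -0.0052  0.2974] F [1.22 4.98 1.11] q6 1.279 tilt 26.9 yoff -0.0002
cam [] a 0.885 Fn 4.27 Ft -2.83 Fy 0.19 along 0.158
call 0 row 1 a 0.873 [ 0.09 -0.01  0.14] [-0.     0.021  0.   ]
call 0 row 3 a 0.819 [ 0.26 -0.01  0.33] [-0.     0.049  0.   ]
call 0 row 5 a 0.761 [ 0.44 -0.01  0.52] [-0.     0.079  0.   ]
call 1 row 1 a 0.731 [0.09 0.   0.1 ] [-0.     0.015  0.   ]
call 1 row 3 a 0.670 [ 0.29 -0.    0.3 ] [-0.     0.047  0.   ]
call 1 row 5 a 0.606 [ 0.5  -0.    0.49] [-0.    0.08  0.  ]
```

```bash

python3 -m jog '[{"grip":0,"dx":0.1,"dy":0,"dz":0.12,"rx":0,"ry":0.017,"rz":0},{"grip":0,"dx":0.19,"dy":0,"dz":0.22,"rx":0,"ry":0.032,"rz":0},{"grip":0,"dx":0.28,"dy":0,"dz":0.32,"rx":0,"ry":0.047,"rz":0},{"grip":0,"dx":0.37,"dy":0,"dz":0.42,"rx":0,"ry":0.063,"rz":0}]' | grep force
python3 st.py 0; python3 nx2.py 0.785 1.1 .0205 5.1 2
```

```text
force: [1.8, 6.1, 1.3]
t 11.25 p [ 0.5918 -0.026   0.2917] F [1.76 6.14 1.28] q6 1.217 tilt 23.3 yoff -0.0002
cam [] a 0.780 Fn 4.95 Ft -4.04 Fy -0.03 along 0.159
call 0 row 1 a 0.756 [ 0.08 -0.    0.12] [0.    0.018 0.   ]
call 0 row 3 a 0.695 [ 0.27 -0.    0.32] [0.    0.049 0.   ]
call 0 row 5 a 0.633 [ 0.48 -0.    0.51] [0.    0.081 0.   ]
call 1 row 1 a 0.600 [ 0.11 -0.    0.1 ] [-0.     0.017 -0.   ]
call 1 row 3 a 0.533 [ 0.33 -0.    0.3 ] [-0.     0.051  0.   ]
call 1 row 5 a 0.464 [0.58 0.   0.5 ] [-0.     0.086 -0.   ]
```

```bash

python3 -m jog '[{"grip":0,"dx":0.09,"dy":0,"dz":0.11,"rx":0,"ry":0.018,"rz":0},{"grip":0,"dx":0.18,"dy":0,"dz":0.21,"rx":0,"ry":0.034,"rz":0},{"grip":0,"dx":0.28,"dy":0,"dz":0.31,"rx":0,"ry":0.05,"rz":0},{"grip":0,"dx":0.38,"dy":0,"dz":0.41,"rx":0,"ry":0.067,"rz":0}]' | grep force
python3 st.py 0; python3 nx2.py 0.66 1.1 .0205 5.1 2
```

```text
force: [0.3, 4.2, 2.3]
t 11.65 p [ 0.5864 -0.0466  0.2843] F [0.35 4.18 2.28] q6 1.155 tilt 19.4 yoff -0.0002
cam [] a 0.630 Fn 3.78 Ft -2.32 Fy 0.83 along 0.157
call 0 row 1 a 0.628 [ 0.11 -0.    0.12] [0.    0.017 0.   ]
call 0 row 3 a 0.562 [ 0.33 -0.    0.32] [0.   0.05 0.  ]
call 0 row 5 a 0.494 [ 0.57 -0.    0.51] [0.    0.085 0.   ]
call 1 row 1 a 0.459 [0.12 0.   0.1 ] [-0.     0.018  0.   ]
call 1 row 3 a 0.388 [ 0.38 -0.    0.3 ] [-0.     0.055  0.   ]
call 1 row 5 a 0.314 [ 0.66 -0.    0.48] [ 0.     0.092 -0.   ]
```

```bash

python3 -m jog '[{"grip":0,"dx":0.18,"dy":0,"dz":0.14,"rx":0,"ry":0.022,"rz":0},{"grip":0,"dx":0.3,"dy":0,"dz":0.25,"rx":0,"ry":0.04,"rz":0},{"grip":0,"dx":0.42,"dy":0,"dz":0.35,"rx":0,"ry":0.058,"rz":0}]' | grep force
python3 st.py 0; python3 nx2.py 0.54 1.15 .0205 5.1 2
```

```text
force: [0.0, 4.8, 3.3]
t 11.95 p [ 0.5815 -0.065   0.2731] F [0.03 4.76 3.29] q6 1.096 tilt 16.1 yoff -0.0002
cam [] a 0.525 Fn 4.62 Ft -2.62 Fy 1.28 along 0.158
call 0 row 1 a 0.505 [ 0.1  -0.    0.13] [-0.     0.022  0.   ]
call 0 row 3 a 0.433 [ 0.36 -0.    0.34] [-0.     0.059  0.   ]
call 0 row 5 a 0.358 [ 0.64 -0.    0.53] [-0.     0.097  0.   ]
call 1 row 1 a 0.320 [0.14 0.   0.1 ] [-0.    0.02  0.  ]
call 1 row 3 a 0.242 [0.43 0.   0.3 ] [-0.     0.059 -0.   ]
call 1 row 5 a 0.163 [0.75 0.   0.47] [ 0.   0.1 -0. ]
```

```bash

python3 -m jog '[{"grip":0,"dx":0.13,"dy":0,"dz":0.12,"rx":0,"ry":0.022,"rz":0},{"grip":0,"dx":0.26,"dy":0,"dz":0.23,"rx":0,"ry":0.041,"rz":0},{"grip":0,"dx":0.4,"dy":0,"dz":0.33,"rx":0,"ry":0.06,"rz":0}]' | grep force
python3 st.py 0; python3 nx2.py 0.42 1.15 .0205 5.1 2
```

```text
force: [1.4, 3.5, 4.3]
t 12.25 p [ 0.5772 -0.0816  0.2612] F [1.39 3.49 4.28] q6 1.04 tilt 12.6 yoff -0.0002
cam [] a 0.415 Fn 4.86 Ft -1.91 Fy -0.36 along 0.158
call 0 row 1 a 0.383 [ 0.13 -0.01  0.15] [-0.     0.024  0.   ]
call 0 row 3 a 0.307 [ 0.42 -0.01  0.34] [-0.     0.063  0.   ]
call 0 row 5 a 0.229 [ 0.72 -0.01  0.52] [-0.     0.103  0.   ]
call 1 row 1 a 0.189 [0.15 0.   0.1 ] [-0.    0.02  0.  ]
call 1 row 3 a 0.109 [0.47 0.   0.28] [-0.     0.062  0.   ]
call 1 row 5 a 0.027 [0.8  0.   0.43] [-0.     0.104  0.   ]
```

```bash

python3 -m jog '[{"grip":0,"dx":0.15,"dy":0,"dz":0.12,"rx":0,"ry":0.022,"rz":0},{"grip":0,"dx":0.29,"dy":0,"dz":0.22,"rx":0,"ry":0.043,"rz":0},{"grip":0,"dx":0.44,"dy":0,"dz":0.32,"rx":0,"ry":0.063,"rz":0}]' | grep force
python3 st.py 0; python3 nx2.py 0.305 1.15 .0205 5.1 2
```

```text
force: [1.4, 3.8, 3.7]
t 12.55 p [ 0.573  -0.0974  0.2468] F [1.44 3.79 3.74] q6 0.984 tilt 9.0 yoff -0.0002
cam [] a 0.275 Fn 4.11 Ft -3.00 Fy -0.32 along 0.156
call 0 row 1 a 0.266 [ 0.12 -0.01  0.13] [-0.     0.021  0.   ]
call 0 row 3 a 0.187 [ 0.43 -0.01  0.32] [-0.     0.062  0.   ]
call 0 row 5 a 0.107 [ 0.75 -0.01  0.48] [-0.     0.103  0.   ]
call 1 row 1 a 0.066 [ 0.16 -0.    0.09] [-0.     0.021 -0.   ]
call 1 row 3 a 0.000 [0.43 0.   0.22] [-0.     0.055  0.   ]
call 1 row 5 a 0.000 [0.43 0.   0.22] [-0.     0.055  0.   ]
```

```bash

python3 -m jog '[{"grip":0,"dx":0.18,"dy":0,"dz":0.11,"rx":0,"ry":0.022,"rz":0},{"grip":0,"dx":0.34,"dy":0,"dz":0.2,"rx":0,"ry":0.043,"rz":0},{"grip":0,"dx":0.5,"dy":0,"dz":0.29,"rx":0,"ry":0.063,"rz":0}]' | grep force
python3 st.py 0; python3 nx2.py 0.17 1.15 .0205 5.1 2
```

```text
force: [1.2, 3.6, 3.7]
t 12.85 p [ 0.5692 -0.1115  0.2287] F [1.21 3.62 3.67] q6 0.929 tilt 5.4 yoff -0.0002
cam [] a 0.130 Fn 3.53 Ft -3.35 Fy -0.15 along 0.154
call 0 row 1 a 0.130 [ 0.15 -0.01  0.16] [-0.     0.028  0.   ]
call 0 row 3 a 0.048 [ 0.47 -0.01  0.33] [-0.    0.07  0.  ]
call 0 row 5 a 0.000 [ 0.67 -0.01  0.42] [-0.     0.095  0.   ]
call 1 row 1 a 0.000 [0. 0. 0.] [0. 0. 0.]
call 1 row 3 a 0.000 [0. 0. 0.] [0. 0. 0.]
call 1 row 5 a 0.000 [0. 0. 0.] [0. 0. 0.]
```

```bash

python3 -m jog '[{"grip":0,"dx":0.2,"dy":0,"dz":0.09,"rx":0,"ry":0.022,"rz":0},{"grip":0,"dx":0.37,"dy":0,"dz":0.17,"rx":0,"ry":0.044,"rz":0},{"grip":0,"dx":0.53,"dy":0,"dz":0.25,"rx":0,"ry":0.066,"rz":0}]' | grep force
python3 st.py 0; python3 nx2.py 0.0 1.15 .0205 5.1 1
```

```text
force: [1.4, 2.8, 5.7]
t 13.15 p [ 0.5661 -0.1233  0.2086] F [1.44 2.78 5.68] q6 0.876 tilt 1.7 yoff -0.0002
cam [] a 0.035 Fn 5.18 Ft -2.85 Fy -0.59 along 0.156
call 0 row 1 a 0.000 [ 0.13 -0.    0.17] [-0.     0.029  0.   ]
call 0 row 3 a 0.000 [ 0.13 -0.    0.17] [-0.     0.029  0.   ]
call 0 row 5 a 0.000 [ 0.13 -0.    0.17] [-0.     0.029  0.   ]
```

```bash

python3 -m jog '[{"grip":0,"dx":0.1,"dy":0,"dz":0.03,"rx":0,"ry":0.015,"rz":0},{"grip":0,"dx":0.13,"dy":0,"dz":0.03,"rx":0,"ry":0.02,"rz":0}]' | grep force
python3 st.py 3
```

```text
force: [-1.1, -2.4, 4.8]
t 13.5 p [ 0.5657 -0.1244  0.2039] F [-1.59 -2.83  5.02] q6 0.866 tilt 0.6 yoff -0.0001
cam [1.08, -0.05, 1.09] a -0.020 Fn 4.04 Ft 2.99 Fy 0.53 along 0.153
```

```bash

for i in 1 2; do python3 -m jog '[{"grip":0,"dx":0,"dy":0,"dz":0,"rx":0,"ry":0,"rz":0},{"grip":0,"dx":0,"dy":0,"dz":0,"rx":0,"ry":0,"rz":0},{"grip":0,"dx":0,"dy":0,"dz":0,"rx":0,"ry":0,"rz":0},{"grip":0,"dx":0,"dy":0,"dz":0,"rx":0,"ry":0,"rz":0},{"grip":0,"dx":0,"dy":0,"dz":0,"rx":0,"ry":0,"rz":0}]' | grep force; done
python3 st.py 4
python3 - <<'E'
from lid import *
from workcell import grab_frame
o=[]
for n,(x,y) in {"side":(205,150),"top":(180,120)}.items():
    f=grab_frame(n);k=cv2.convertScaleAbs(cv2.resize(f[y:y+140,x:x+100],None,fx=4,fy=4,interpolation=cv2.INTER_CUBIC),alpha=1.8,beta=15)
    P=world(PA,[lidpt(0,r,y,.024) for r in(.18,0) for y in(-.1,.1)]+[lidpt(0,.16,y,.055) for y in(-.055,.055)])
    u=np.int32((proj(n,P)-[x,y]+.5)*4)
    for i in(0,2,4):cv2.line(k,tuple(map(int,u[i])),tuple(map(int,u[i+1])),(0,0,255),1)
    o.append(k)
cv2.imwrite("pics/shut.png",np.hstack(o))
E
```

```text
force: [-1.6, -2.5, 4.5]
force: [-0.2, -0.2, 3.9]
t 14.7 p [ 0.5659 -0.1238  0.2039] F [-0.39 -0.02  4.12] q6 0.865 tilt 0.6 yoff -0.0002
cam [1.11, -0.05, 1.11, -0.05] a -0.020 Fn 3.63 Ft 0.42 Fy 0.68 along 0.152
```

View pics/shut.png

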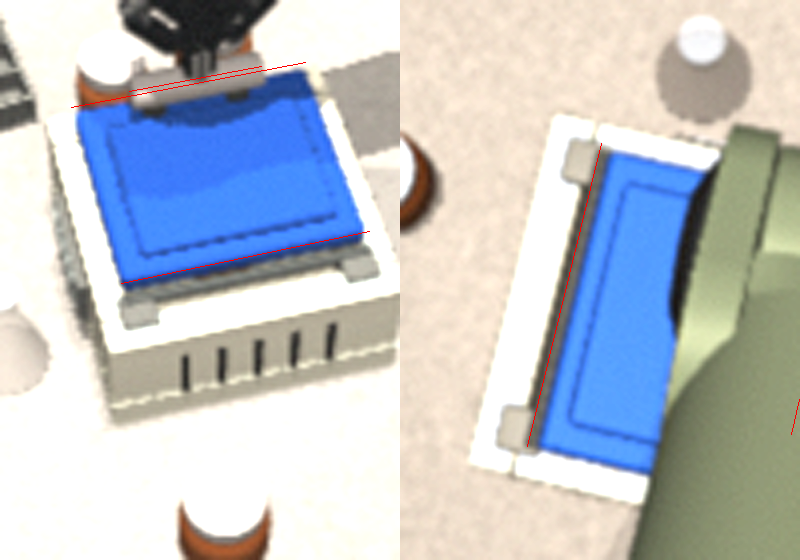

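The lid is level in its frame, with the red outlines matching and the bar under the fingertips at about (200,80). The force has settled a little under 5 N, so I'll press about 3 mm more and then hold over 2 s.

```bash

python3 -m jog '[{"grip":0,"dx":0.04,"dy":0,"dz":0,"rx":0,"ry":0,"rz":0},{"grip":0,"dx":0.08,"dy":0,"dz":0,"rx":0,"ry":0,"rz":0},{"grip":0,"dx":0.08,"dy":0,"dz":0,"rx":0,"ry":0,"rz":0},{"grip":0,"dx":0.08,"dy":0,"dz":0,"rx":0,"ry":0,"rz":0},{"grip":0,"dx":0.08,"dy":0,"dz":0,"rx":0,"ry":0,"rz":0}]' | grep force
python3 st.py 8
for i in 1 2 3 4; do python3 -m jog '[{"grip":0,"dx":0,"dy":0,"dz":0,"rx":0,"ry":0,"rz":0},{"grip":0,"dx":0,"dy":0,"dz":0,"rx":0,"ry":0,"rz":0},{"grip":0,"dx":0,"dy":0,"dz":0,"rx":0,"ry":0,"rz":0},{"grip":0,"dx":0,"dy":0,"dz":0,"rx":0,"ry":0,"rz":0},{"grip":0,"dx":0,"dy":0,"dz":0,"rx":0,"ry":0,"rz":0}]' | grep force; done
```

```text
force: [-0.5, 1.2, 5.6]
t 15.7 p [ 0.566  -0.1238  0.2007] F [-1.18  0.69  4.86] q6 0.859 tilt 0.6 yoff -0.0002
cam [1.11, -0.05, 1.11, -0.05, 1.11, -0.05, 1.11, -0.05] a -0.020 Fn 4.29 Ft -0.61 Fy 1.27 along 0.152
force: [-1.4, 0.7, 5.7]
force: [-1.2, 1.4, 5.8]
force: [-0.3, 0.4, 6.1]
force: [-1.1, 0.8, 4.7]
```

```bash

python3 -m jog '[{"grip":0,"dx":-0.6,"dy":0,"dz":0,"rx":0,"ry":0,"rz":0},{"grip":0,"dx":-1.5,"dy":0,"dz":0,"rx":0,"ry":0,"rz":0},{"grip":0,"dx":-2.5,"dy":0,"dz":0,"rx":0,"ry":0,"rz":0},{"grip":0,"dx":-3.5,"dy":0,"dz":0,"rx":0,"ry":0,"rz":0},{"grip":0,"dx":-4,"dy":0,"dz":0,"rx":0,"ry":0,"rz":0}]'
python3 -m jog '[{"grip":0,"dx":0,"dy":1,"dz":0.2,"rx":0,"ry":0,"rz":0},{"grip":0,"dx":0,"dy":2,"dz":0.4,"rx":0,"ry":0,"rz":0},{"grip":0,"dx":0,"dy":3,"dz":0.6,"rx":0,"ry":0,"rz":0},{"grip":0,"dx":0,"dy":3,"dz":0.6,"rx":0,"ry":0,"rz":0},{"grip":0,"dx":0,"dy":3,"dz":0.6,"rx":0,"ry":0,"rz":0}]'
python3 - <<'E'
from lid import *
from workcell import grab_frame
o=[cv2.convertScaleAbs(cv2.resize(grab_frame(n),(400,300),interpolation=cv2.INTER_AREA),alpha=1.6,beta=10) for n in("top","side")]
cv2.imwrite("pics/end.png",np.hstack(o));status()
E
```

```text
clock: 18.2
position: [0.5668, -0.1225, 0.3638]
tool_rot: [0.295, 1.561, -1.534]
force: [-0.9, -0.5, 0.2]
grip_width: 0.0
clock: 18.7
position: [0.6762, -0.1766, 0.3595]
tool_rot: [-0.194, 1.56, -2.024]
force: [-0.0, -0.7, 0.1]
grip_width: 0.0001
t 18.8 p [ 0.6757 -0.176   0.3608] F [-0.09 -0.85 -0.99] q6 1.336 tilt 0.6 yoff -0.1196
```

View pics/end.png

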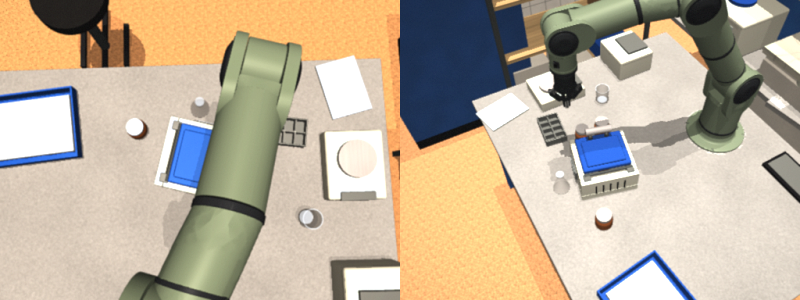

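The end pictures show the lid shut, with the gripper clear above it. Jars, flask, tray and beaker are standing where they were, as far as the arm lets me see. I'm handing in.

```bash
python3 -c "
from workcell import job_done;print(job_done())"
```

```text
the job is handed in; nothing more can be done
None
```

The lid is shut and the job is handed in at about 18.8 s. I pushed the bar with closed fingertips from the open stop round to shut and held it at roughly 5 N for over 2 s. I then drew back with the force reading near zero.

- **Push on the way round:** The wrist force across the lid read about 3.6 to 5.8 N at most checks. The lowest were two averaged about 3.25 N near 1.2 rad, and a single 3.5 N near the end. Sensor noise is about 0.5 N and the bar's weight can add up to 0.5 N, so I can't rule out a brief dip below 3.5 N. I saw nothing near 7 N.
- **Lid angle:** The camera and my force-and-position estimate differed by up to about 0.06 rad partway (roughly 2 N of push). I followed mainly the force, and adjusted my fingertip model once.
- **Holding shut:** The hold began at about 4 to 4.5 N for about 1.4 s. I pressed in 3 mm more and held about 2.9 s at roughly 5 to 5.5 N.
- **Joint 6:** It read 1.931 rad once, against its stated limit of 1.93, while I was moving into position.
- **Surroundings:** The last pictures show the lid level and shut, and the jars, flask, tray and beaker standing where they were. The arm hid part of the top view. I checked these by eye, not by measurement.

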